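# Set the yellow jig's sprung slide on its mid stop

### The arm

A 6-joint arm with a two-finger parallel gripper is mounted at the origin on a cart in front of the work surface, level with it; the furniture and walls round the work are solid. World frame = base frame: x ahead of the robot, y to its left, z up, the work surface at z = 0. Lengths are in mm, angles in rad, forces in N, time in s.
With the tool pointing down it reaches from about 275 to 750 mm from the base axis. Payload 10.2 kg.
Tool frame: the origin (TCP) lies on the centre line of the jaws, within the pads' length; the fingertips stand 14 mm ahead of it and the grasp point (between the pads) lies 5 mm behind it (env.tip_extent is the z of the fingertips in the tool frame, in mm); z points along the fingers, y is the line along which they close (so a half turn about z gives the same grasp; the last joint's range is limited). The gripper opens to 85 mm and grips with 20 to 120 N. Pads are 22 mm wide; open, the fingers measure 114 mm over their backs; the gripper's body (76 mm by 85 mm) begins 54 mm behind the grasp point. The pads swing forward as they close: fully open they stand 13 mm farther back than shut.
Start: joints at [-1.504, 0.313, 1.498, -0, 1.331, -0.223], TCP at [150.011, -503.118, 245.294] pointing down, gripper open.
Joint ranges: [-2.94, 2.94], [-0.97, 2.17], [0.19, 2.56], [-1.23, 4.37], [0.02, 3.11], [-2.88, 2.88]. Speed limits (rad/s): [2.39, 2.39, 3.01, 3.14, 3.14, 3.14].

### API

Orientations are given as a unit quaternion [x, y, z, w].
In Python, from rig import env gives the robot as it stands. The module is installed in compiled form; this text tells all that it offers.
- The arm moves only by the shell command python3 -m jog 'ROWS' [FORCE]. ROWS is a JSON object whose one key "plan" holds a list of rows, each a list of 7 numbers: the shift along the tool's x, y, z in units of 25 mm (1.0 is 25 mm), then the turn, a rotation vector about the tool's x, y, z in units of 6 degrees (1.0 is 6 degrees), then the opening, from 0 (shut) to 1 (fully open). A call has exactly 10 rows; each row shifts and turns the commanded pose from where the row before left it, along the tool's axes as they then stand; what a row does not reach is not made up. A row lasts 1/10 s, in which the tool goes at most 50 mm and 8.59 degrees, less where a joint would pass 70% of its speed; a pose out of reach is approached as far as the arm can. A call is refused whole if a number of a shift passes 1 or a number of a turn 1, either way. A call with a gripper value outside its range is refused whole. The fingers move at their own pace and stop on an object; FORCE is the grip in N (left out, the last holds). Time passes only in rows, so rows that do not move let the fingers close, or fill a call up. It gives the time, the measured TCP pose, the force, the opening and the grip force at its end, in the units of the state.
- env.read_state(): the state, without advancing time (a new reading comes with each control period).
- env.snapshot(name): name is "scene" or "top"; returns the picture (480x640x3 uint8, red, green, blue); there is no depth.
- env.camera_info(name): a dict with "fx", "fy", "cx", "cy" (pixels), "eye" and "orientation" of the camera in the world. Camera axes: x right, y down, z forward; pixel columns grow to the right and rows downward; lengths in mm; the calibration is good to about 2 mm. A picture is of the moment at which its call begins. camera_info takes no time and is no camera call.
- env.job_done(): hands the job in; it is judged then, once.
The state is a dict: "time": time; "q": joint angles; "qvel": joint speeds; "joint_efforts": joint torques, N m; "tcp_pos": TCP position; "orientation": TCP orientation; "wrist_force": force on the tool from outside, world axes, zero at the start; "wrist_torque": the same for the moment, N m; "opening": opening from 0.0 (shut) to 1.0 (fully open); "grasp_force": force on a finger pad.
Only numpy, scipy, OpenCV 4.12 (cv2) and the standard library are available. Lean on these libraries where they do the work, as an engineer would, in place of code of your own. Each camera call takes 0.05 s, during which the arm holds its last target. There are 200 camera calls.

### The job

Two die setting jigs with sprung slides stand on the bench, and the blue one is already set on its mid stop. Set the yellow one the same way: push its slide in by the yellow face with the fingertips, nearly to the end but without ramming it against the end stop, then back off and let it spring back until it rests against its raised stop pin at mid position. Leave the blue jig set as it is, and do not move or pick up the loose parts lying around.

Things in the scene. Friction and masses are not known exactly. Their poses are not given: they have to be found in the camera images.
- yellow_jig: Jig with yellow push face, fixed to the bench: grey base 88 wide (y), 30 high, from -100 to +110 along x; on it an aluminium slide 120 long, 92 wide, 32 to 54 above the bench; grey end block, 56 high, at its +x end. Origin on the bench, under the stop pin; z up; x = direction in which the slide is pushed, roughly away from the robot. Its slide is at rest at home, nearest the robot.
- yellow_face (a point): Centre of the slide's yellow push face, which looks along the jig's -x: 92 wide, 22 high, 43 above the bench, 100 from the jig's origin along -x at home; moves with the slide. The base (top 30 above the bench) lies beneath the face's path: keep the fingertips above it.
- yellow_slide (a joint): Travel of the yellow slide along the jig's +x, m: 0 home, 0.060 end stop. A spring drives it home, 5 N at 0, 10 N at 0.060. From 0.031 on, a slot in the slide lets the stop pin spring up; push to 0.045 or more, let go, and it comes back to rest on the pin at 0.030. Let go earlier, it returns to 0.
- yellow_pin (a joint): Height of the yellow jig's stop pin (10 diameter, red top), m: 0 pressed down, hidden under the slide; 0.028 sprung up, 5 mm above the slide's top in its slot. Pushing the raised pin down frees the slide.
- blue_jig: Jig with blue push face, fixed to the bench: grey base 88 wide (y), 30 high, from -100 to +110 along x; on it an aluminium slide 120 long, 92 wide, 32 to 54 above the bench; grey end block, 56 high, at its +x end. Origin on the bench, under the stop pin; z up; x = direction in which the slide is pushed, roughly away from the robot. Slide already latched on its pin.
- blue_slide (a joint): Travel of the blue jig's slide, m, as for the yellow one; it starts latched at about 0.030 and stays there.
- blue_pin (a joint): Height of the blue jig's stop pin, m; it starts up at 0.028.
- die_segment_0: Loose black die block with two bright screws, 32x40x20 mm, on the bench near the jigs; origin at its underside. Not to be moved.
- die_segment_1: Loose grey die block, 29x33x16 mm, on the bench near the jigs; origin at its underside. Not to be moved.
- die_segment_2: Loose black die block, 46x49x22 mm, on the bench near the jigs; origin at its underside. Not to be moved.
- die_segment_3: Loose tall grey die block, 26x26x32 mm, on the bench near the jigs; origin at its underside. Not to be moved.
- spare_wheel: Loose black toothed wheel with white hub, 45x45x18 mm, on the bench near the jigs; origin at its underside. Not to be moved.
- loupe: Loose black loupe, 34x34x26 mm, on the bench near the jigs; origin at its underside. Not to be moved.

How it is judged (in metres and radians):
On the way, in this order (a step that is already met when the one before it is completed fails the run):
1. the yellow slide is pushed in past its stop pin, at least 45 mm (value of joint yellow_slide above 0.045 m), for 0.05 s.
2. the slide has come back and rests on the raised pin at mid position (value of joint yellow_slide between 0.027 and 0.034 m and value of joint yellow_pin above 0.022 m), for 0.2 s.
At the end, for the whole second after the job is handed in: The yellow slide rests at mid position (27 to 34 mm) with its stop pin up (over 22 mm), and the blue slide is still latched in the same way (all of step 2 and value of joint blue_slide between 0.027 and 0.034 m and value of joint blue_pin above 0.022 m and velocity of joint yellow_slide between -0.005 and 0.005 m/s); the robot touches nothing.
It fails at once if the yellow jig is rammed: the fingers press on it with over 30 N (contact force between the fingers and yellow_jig above 30 N).
It fails at once if the blue slide is pushed or let off its pin (not (value of joint blue_slide between 0.025 and 0.037 m)).
It fails at once if a loose part is moved more than 20 mm or picked up (distance of any of die_segment_0, die_segment_1, die_segment_2, die_segment_3, spare_wheel, loupe from where it was at the start of the episode above 0.02 m).
It also fails if it takes over 32 s, if anything falls off the work surface, if the arm or the gripper's body presses on something with over 40 N, if the wrist force passes 120 N, or if a joint passes its speed limit or range.

## Working session

There is one attempt and no reset: what is moved stays moved. The work goes in short steps, Python scripts to look and compute and a shell command to move; the robot and the scene stay as the last step left them, time stands still between calls to the robot, and variables do not carry over. Pictures are saved under pics/ and viewed, at most 10 in all, crops included, and the job is handed in when it is done.

```bash
mkdir -p pics; python3 - <<'E'
from rig import env
import cv2
for n in("top","scene"):
    cv2.imwrite(f"pics/{n}0.png",env.snapshot(n)[:,:,::-1]); print(env.camera_info(n))
s=env.read_state();print(s["time"],s["tcp_pos"],s["orientation"],env.tip_extent)
E
```

```text
{'fx': 577.6039950154824, 'fy': 577.6039950154824, 'cx': 317.10032959626113, 'cy': 238.61462523011517, 'eye': array([ 314.10600197, -276.19427737, 1155.41105325]), 'orientation': array([ 0.71272779, -0.69920205,  0.04798525, -0.02886173])}
{'fx': 610.812604815972, 'fy': 610.812604815972, 'cx': 318.91074067348455, 'cy': 241.48289561524768, 'eye': array([-189.0243569 ,  191.54036299,  799.12002954]), 'orientation': array([-0.39997707,  0.82517353, -0.35563723,  0.18063538])}
0.1 [ 149.98942339 -502.89983855  244.77916604] [ 9.89521157e-01  1.44386756e-01  3.99803672e-05 -5.84887948e-04] 14.0
```

View pics/top0.png

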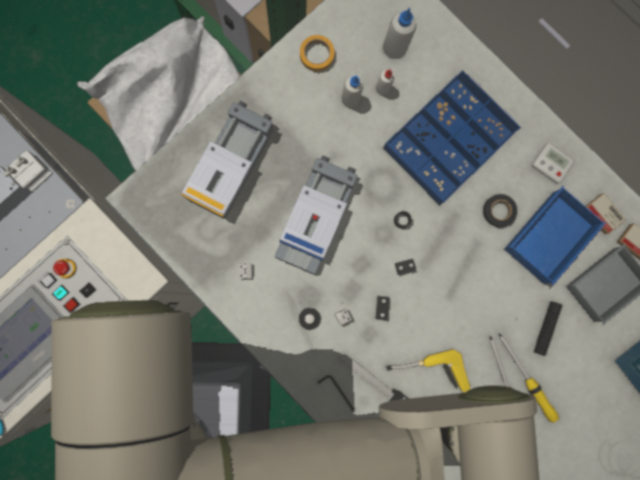

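View pics/scene0.png

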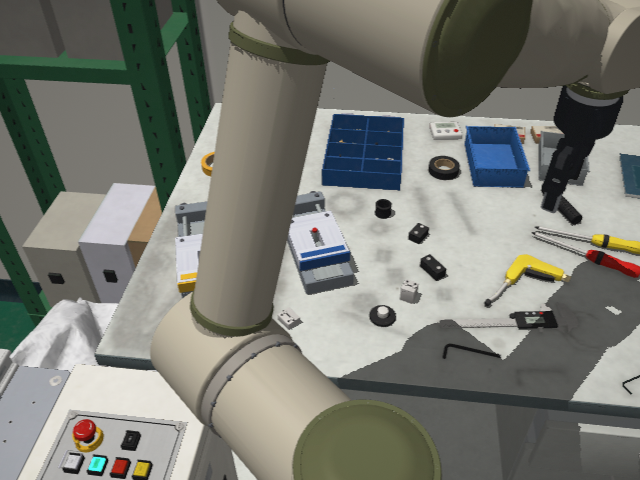

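The top view shows the yellow jig at about (225,160), with its yellow strip from (188,194) to (224,212). The blue jig is at (318,215). Loose parts sit at (247,271), (310,318), (345,317), (383,308), (405,267) and (403,220). Next I'll measure the yellow strip and the slide.

```bash
cat > h.py <<'E'
from rig import env
import cv2, numpy as np
from scipy.spatial.transform import Rotation as R
def ray(n,px,z):
    c=env.camera_info(n); d=R.from_quat(c["orientation"]).apply([(px[0]-c["cx"])/c["fx"],(px[1]-c["cy"])/c["fy"],1])
    return c["eye"]+d*(z-c["eye"][2])/d[2]
def mask(im,lo,hi):
    return cv2.inRange(cv2.cvtColor(im,cv2.COLOR_BGR2HSV),lo,hi)
E
python3 - <<'E'
from h import *
im=cv2.imread("pics/top0.png"); 
m=mask(im,(15,110,120),(32,255,255)); m[:, :170]=0;m[:,250:]=0;m[:170]=0;m[230:]=0
b=cv2.boxPoints(cv2.minAreaRect(cv2.findNonZero(m))); print("yellow px",b.round(1).tolist())
for z in(54,43,32): print(z,[ray("top",p,z)[:2].round(1).tolist() for p in b])
# slide top: bright region
g=mask(im,(0,0,165),(180,60,255)); g[:, :175]=0;g[:,285:]=0;g[:125]=0;g[225:]=0
n,l,st,ce=cv2.connectedComponentsWithStats(g); k=1+np.argmax(st[1:,4]); 
r=cv2.minAreaRect(cv2.findNonZero((l==k).astype(np.uint8))); b=cv2.boxPoints(r); print("slide",st[k],b.round(1).tolist(),[ray("top",p,54)[:2].round(1).tolist() for p in b])
for p in [(247,271),(310,318),(345,317),(383,308),(405,267),(403,220)]: print(p,ray("top",p,15)[:2].round())
cv2.imwrite("pics/c.png",cv2.resize(im[90:290,165:375],None,fx=3,fy=3,interpolation=2)[:600,:630])
E
```

```text
yellow px [[181.3000030517578, 195.39999389648438], [186.3000030517578, 185.6999969482422], [226.39999389648438, 206.6999969482422], [221.3000030517578, 216.39999389648438]]
54 [[512.7, -42.4], [531.9, -51.3], [492.8, -129.5], [473.7, -120.4]]
43 [[514.7, -40.0], [534.1, -49.1], [494.6, -128.0], [475.3, -118.8]]
32 [[516.7, -37.7], [536.3, -46.8], [496.4, -126.5], [476.9, -117.3]]
slide [ 182  142   68   72 2300] [[175.6999969482422, 189.0], [204.1999969482422, 136.8000030517578], [250.8000030517578, 162.3000030517578], [222.39999389648438, 214.5]] [[525.0, -31.3], [629.3, -81.7], [581.0, -173.8], [477.5, -122.4]]
(247, 271) [ 372. -169.]
(310, 318) [ 282. -295.]
(345, 317) [ 285. -363.]
(383, 308) [ 304. -438.]
(405, 267) [ 386. -481.]
(403, 220) [ 480. -477.]
```

View pics/c.png

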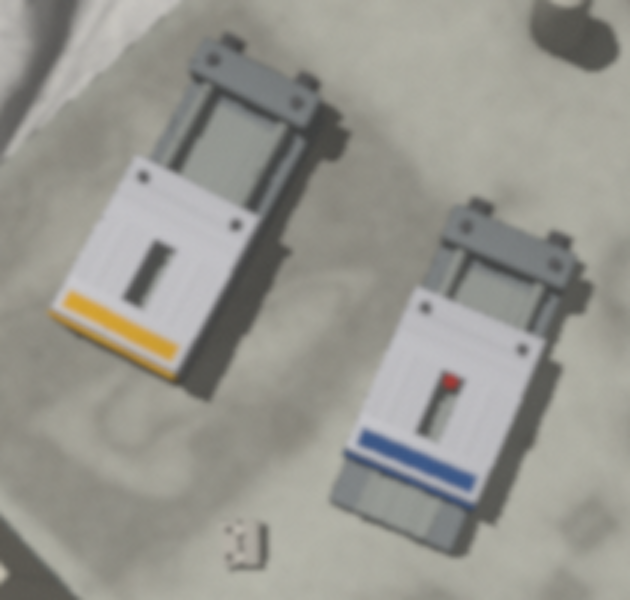

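The crop shows the yellow slide's top corners at (137,157), (258,213), (176,370) and (52,310). The yellow face appears as a thin line just below the front edge. I'll check these against the 92 x 120 size and work out the jig's frame.

```bash
python3 - <<'E'
from h import *
P=[ray("top",((u+.5)/3-.5+165,(v+.5)/3-.5+90),54)[:2] for u,v in [(137,157),(258,213),(177,371),(53,310)]]
rl,rr,fr,fl=P; n=np.linalg.norm
print([p.round(1) for p in P],"w",n(rl-rr),n(fl-fr),"l",n(rl-fl),n(rr-fr))
d=(rl+rr-fl-fr); yaw1=np.arctan2(d[1],d[0]); e=(rl-rr)+(fl-fr); yaw2=np.arctan2(-e[0],e[1]); print("yaw",yaw1,yaw2)
yaw=(yaw1+yaw2)/2
x=np.array([np.cos(yaw),np.sin(yaw)]);y=np.array([-x[1],x[0]])
c=sum(P)/4; f=c-60*x; print("centre",c,"face",f,"origin",f+100*x)
s=env.read_state(); Rt=R.from_quat(s["orientation"]).as_matrix(); print(Rt.round(3),"tool x yaw",np.arctan2(Rt[1,0],Rt[0,0]),s["q"])
for u,v in[(350,450),(472,506),(545,340),(425,290)]: print("blue",ray("top",(u/3+165,v/3+90),54)[:2].round())
E
```

```text
[array([619.3, -94. ]), array([ 584.2, -173.3]), array([ 479.7, -124.7]), array([517.5, -44.2])] w 86.7075567464705 88.92526025926014 l 113.29771163311283 115.15668158974692
yaw -0.4450306500641445 -0.4278647160762647
centre [ 550.17019556 -109.07959172] face [495.79465415 -83.71622253] origin [ 586.4205565  -125.98850451]
[[ 0.958  0.286 -0.   ]
 [ 0.286 -0.958  0.001]
 [ 0.    -0.001 -1.   ]] tool x yaw 0.2897863211995295 [-1.50440848e+00  3.13420413e-01  1.49836013e+00 -1.23792049e-05
  1.33098455e+00 -2.23395669e-01]
blue [ 431. -237.]
blue [ 396. -316.]
blue [ 504. -361.]
blue [ 535. -283.]
```

```bash
python3 -m jog '{"plan":[[0.82,-0.68,0,0,0,0,0],[0.82,-0.68,0,0,0,0,0],[0.82,-0.68,0,0,0,0,0],[0.82,-0.68,0,0,0,0,0],[0.82,-0.68,0,0,0,0,0],[0.82,-0.68,0,0,0,0,0],[0.82,-0.68,0,0,0,0,0],[0.82,-0.68,0,0,0,0,0],[0.82,-0.68,0,0,0,0,0],[0.82,-0.68,0,0,0,0,0]]}' && python3 -m jog '{"plan":[[0.82,-0.68,0,0,0,0,0],[0.82,-0.68,0,0,0,0,0],[0.82,-0.68,0,0,0,0,0],[0.82,-0.68,0,0,0,0,0],[0.82,-0.68,0,0,0,0,0],[0.82,-0.68,0,0,0,0,0],[0.82,-0.68,0,0,0,0,0],[0.82,-0.68,0,0,0,0,0],[0.82,-0.68,0,0,0,0,0],[0.82,-0.68,0,0,0,0,0]]}' && python3 -m jog '{"plan":[[0,0,0,0,0,0.7,0],[0,0,0,0,0,0.7,0],[0,0,0,0,0,0.7,0],[0,0,0,0,0,0.7,0],[0,0,0,0,0,0.7,0],[0,0,0,0,0,0.7,0],[0,0,0,0,0,0.7,0],[0,0,0,0,0,0.7,0],[0,0,0,0,0,0.65,0],[0,0,0,0,0,0.65,0]]}'
python3 - <<'E'
from h import *
s=env.read_state(); Rt=R.from_quat(s["orientation"]).as_matrix(); print(s["time"],s["tcp_pos"],Rt.round(3),np.arctan2(Rt[1,0],Rt[0,0]),s["opening"],s["wrist_force"])
t=np.array([497,-84.])-60*np.array([np.cos(-.437),np.sin(-.437)]); print(t,(Rt.T@(np.array([*t,55])-s["tcp_pos"])/25).round(2))
cv2.imwrite("pics/s1.png",env.snapshot("scene")[:,:,::-1]);cv2.imwrite("pics/t1.png",env.snapshot("top")[:,:,::-1])
E
```

```text
time: 1.1
tcp_pos: [298.3, -280.5, 245.1]
orientation: [0.99, 0.144, -0.0, -0.0]
wrist_force: [0.7, 0.0, -0.4]
opening: 0.005
grasp_force: 0.0
time: 2.1
tcp_pos: [446.1, -59.0, 245.1]
orientation: [0.99, 0.144, -0.0, -0.0]
wrist_force: [-0.5, 0.7, 0.6]
opening: 0.001
grasp_force: 0.0
time: 3.1
tcp_pos: [445.6, -60.1, 245.0]
orientation: [0.976, -0.216, -0.0, -0.0]
wrist_force: [0.0, 0.2, 0.7]
opening: -0.001
grasp_force: 0.0
3.1 [445.59847877 -60.06964772 245.03630888] [[ 0.907 -0.422 -0.001]
 [-0.422 -0.907  0.   ]
 [-0.001  0.    -1.   ]] -0.43560304805990935 -0.0005672019289772131 [0.03801785 0.20615942 0.73049935]
[442.6384755  -58.60660215] [-0.13 -0.    7.6 ]
```

View pics/s1.png

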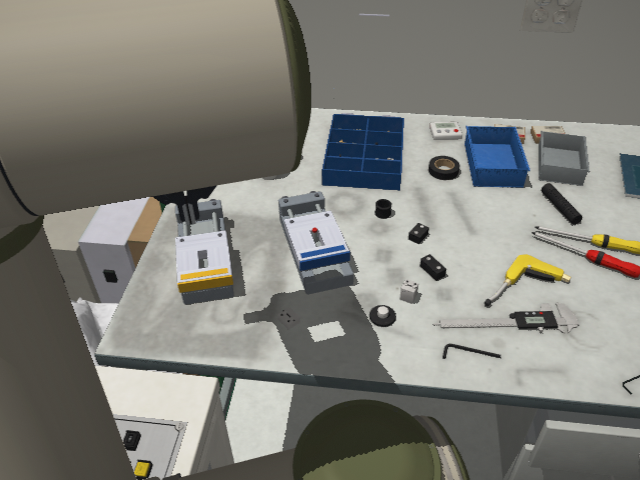

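The scene view now shows the yellow jig unobstructed. Its yellow face runs from about (178,285) to (232,282), so I can check the face position from a second view and then descend.

```bash
python3 - <<'E'
from h import *
im=cv2.imread("pics/s1.png"); m=mask(im,(15,110,90),(32,255,255)); m[:,:165]=0;m[:,245:]=0;m[:255]=0;m[305:]=0
for u in (182,192,205,218,228):
    v=np.where(m[:,u])[0]; print(u,v.min(),v.max(),"bottom@32",ray("scene",(u,v.max()+.5),32)[:2].round(1))
    p=ray("scene",(u,v.max()+.5),32)[:2]-[497,-84]; x=np.array([np.cos(-.4365),np.sin(-.4365)]); print("  along",p@x,"across",p@[-x[1],x[0]])
w=np.where(m)[1];print(w.min(),w.max())
for u,r in((w.min(),m[:,w.min()]),(w.max(),m[:,w.max()])):
    v=np.where(r)[0].mean(); p=ray("scene",(u,v),43)[:2]-[497,-84]; print(u,v,"across",p@[-x[1],x[0]])
E
python3 -m jog '{"plan":[[-0.3,0,0.8,0,0,0,0],[0,0,0.8,0,0,0,0],[0,0,0.8,0,0,0,0],[0,0,0.8,0,0,0,0],[0,0,0.8,0,0,0,0],[0,0,0.8,0,0,0,0],[0,0,0.8,0,0,0,0],[0,0,0.8,0,0,0,0],[0,0,0.8,0,0,0,0],[0,0,0.5,0,0,0,0]]}'
```

```text
182 275 291 bottom@32 [514.  -48.1]
  along 0.17137528790675893 across 39.74439099259336
192 273 290 bottom@32 [505.3 -62.5]
  along -1.5349215304394532 across 22.981499540151404
205 271 288 bottom@32 [495.5 -82.2]
  along -2.131287260936727 across 0.976684314216242
218 269 286 bottom@32 [ 485.6 -102. ]
  along -2.7310763239931477 across -21.154445682295634
228 275 284 bottom@32 [ 478.9 -117.9]
  along -2.1143095263844733 across -38.39210803613194
177 232
177 283.0 across 45.64858844901991
232 282.0 across -45.7269451400801
time: 4.2
tcp_pos: [438.4, -56.8, 51.4]
orientation: [0.977, -0.214, -0.001, -0.0]
wrist_force: [0.5, 0.1, 0.9]
opening: -0.003
grasp_force: 0.0
```

The two views agree: the face is about 63 mm ahead, centred, with a measured width of 91.4 mm. I'll approach and then find contact by force.

```bash
python3 -m jog '{"plan":[[0.5,0,0,0,0,0,0],[0.5,0,0,0,0,0,0],[0.4,0,0,0,0,0,0],[0.2,0,0,0,0,0,0],[0.08,0,0,0,0,0,0],[0.08,0,0,0,0,0,0],[0.08,0,0,0,0,0,0],[0.08,0,0,0,0,0,0],[0,0,0,0,0,0,0],[0,0,0,0,0,0,0]]}'; python3 -m jog '{"plan":[[0.08,0,0,0,0,0,0],[0.08,0,0,0,0,0,0],[0.08,0,0,0,0,0,0],[0.08,0,0,0,0,0,0],[0.08,0,0,0,0,0,0],[0.08,0,0,0,0,0,0],[0,0,0,0,0,0,0],[0,0,0,0,0,0,0],[0,0,0,0,0,0,0],[0,0,0,0,0,0,0]]}'
```

```text
time: 5.2
tcp_pos: [482.4, -77.1, 52.8]
orientation: [0.977, -0.215, -0.0, -0.0]
wrist_force: [-0.4, -0.7, -1.4]
opening: -0.002
grasp_force: 0.0
time: 6.2
tcp_pos: [492.4, -81.8, 52.6]
orientation: [0.977, -0.215, -0.002, -0.0]
wrist_force: [-5.6, 1.3, 3.7]
opening: 0.0
grasp_force: 2.8
```

```bash
python3 - <<'E'
from h import *
a=env.snapshot("scene")[:,:,::-1];b=env.snapshot("top")[:,:,::-1];c=np.hstack([cv2.resize(i,(400,400)) for i in(cv2.resize(a[170:330,140:300],None,fx=2,fy=2),b[90:250,150:310])])
cv2.imwrite("pics/s2.png",c); print(env.read_state()["wrist_force"])
E
```

```text
[-6.26966057  0.65838844  3.20902526]
```

View pics/s2.png

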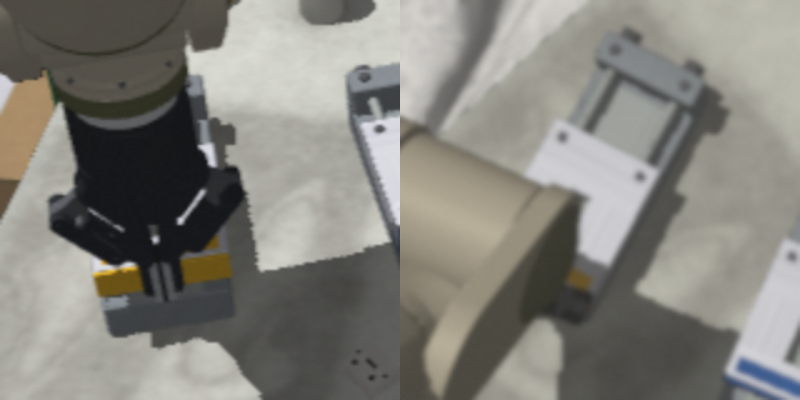

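In the left part of this view the closed fingers press centrally on the yellow face, above the base. In the right part the slide has moved in a few mm. I'll push 36 mm more, then measure the travel from the face's lower edge in the scene view.

```bash
cat > m.py <<'E'
from h import *
x=np.array([np.cos(-.4365),np.sin(-.4365)])
def meas(im):
    m=mask(im,(15,110,60),(32,255,255)); m[:,:165]=0;m[:,255:]=0;m[:215]=0;m[305:]=0
    n,l,st,_=cv2.connectedComponentsWithStats(m); out=[]
    for u in range(176,236,3):
        v=np.where(m[:,u])[0]
        if len(v): 
            p=ray("scene",(u,v.max()+.5),32)[:2]-[495.5,-83]; out.append((u,round(p@x,1)))
    return out
if __name__=="__main__":
    im=np.ascontiguousarray(env.snapshot("scene")[:,:,::-1]);print(meas(im)); print("home",meas(cv2.imread("pics/s1.png")))
    s=env.read_state(); print(s["time"],"tcp along",(s["tcp_pos"][:2]-[495.5,-83])@x,s["tcp_pos"],s["wrist_force"])
E
python3 m.py; python3 -m jog '{"plan":[[0.16,0,0,0,0,0,0],[0.16,0,0,0,0,0,0],[0.16,0,0,0,0,0,0],[0.16,0,0,0,0,0,0],[0.16,0,0,0,0,0,0],[0.16,0,0,0,0,0,0],[0.16,0,0,0,0,0,0],[0.16,0,0,0,0,0,0],[0.16,0,0,0,0,0,0],[0,0,0,0,0,0,0]]}'; python3 m.py
```

```text
[(179, np.float64(12.5)), (182, np.float64(9.0)), (185, np.float64(10.1)), (188, np.float64(8.9)), (191, np.float64(10.0)), (194, np.float64(8.8)), (197, np.float64(9.9)), (212, np.float64(25.3)), (215, np.float64(7.3)), (218, np.float64(8.5)), (221, np.float64(7.2)), (224, np.float64(8.4)), (227, np.float64(7.1)), (230, np.float64(8.3))]
home [(179, np.float64(3.2)), (182, np.float64(-0.4)), (185, np.float64(0.7)), (188, np.float64(-0.5)), (191, np.float64(0.7)), (194, np.float64(-0.6)), (197, np.float64(0.6)), (200, np.float64(-0.7)), (203, np.float64(0.5)), (206, np.float64(-0.8)), (209, np.float64(0.4)), (212, np.float64(-0.9)), (215, np.float64(0.3)), (218, np.float64(-0.9)), (221, np.float64(-2.2)), (224, np.float64(-1.0)), (227, np.float64(-2.3)), (230, np.float64(-1.1))]
6.35 tcp along -3.2834671115997422 [492.41559133 -81.84508866  52.56204178] [-5.41525841  1.89820975  2.99261882]
time: 7.35
tcp_pos: [524.7, -97.1, 52.2]
orientation: [0.977, -0.215, -0.003, -0.0]
wrist_force: [-9.3, 0.3, 5.1]
opening: 0.001
grasp_force: 4.2
[(179, np.float64(46.3)), (182, np.float64(45.0)), (185, np.float64(46.2)), (188, np.float64(45.0)), (191, np.float64(43.7)), (194, np.float64(45.0)), (212, np.float64(44.9)), (215, np.float64(43.6)), (218, np.float64(42.4)), (221, np.float64(43.6)), (224, np.float64(42.3)), (227, np.float64(43.5)), (230, np.float64(44.8))]
home [(179, np.float64(3.2)), (182, np.float64(-0.4)), (185, np.float64(0.7)), (188, np.float64(-0.5)), (191, np.float64(0.7)), (194, np.float64(-0.6)), (197, np.float64(0.6)), (200, np.float64(-0.7)), (203, np.float64(0.5)), (206, np.float64(-0.8)), (209, np.float64(0.4)), (212, np.float64(-0.9)), (215, np.float64(0.3)), (218, np.float64(-0.9)), (221, np.float64(-2.2)), (224, np.float64(-1.0)), (227, np.float64(-2.3)), (230, np.float64(-1.1))]
7.4 tcp along 32.2026956300051 [524.50505861 -96.99635213  52.26393053] [-9.86325647  0.5569102   4.65325426]
```

The travel is now about 45 mm. I'll push 7 mm more, hold, then back off gently.

```bash
python3 -m jog '{"plan":[[0.07,0,0,0,0,0,0],[0.07,0,0,0,0,0,0],[0.07,0,0,0,0,0,0],[0.07,0,0,0,0,0,0],[0,0,0,0,0,0,0],[0,0,0,0,0,0,0],[0,0,0,0,0,0,0],[0,0,0,0,0,0,0],[0,0,0,0,0,0,0],[0,0,0,0,0,0,0]]}'; python3 m.py | grep -v home
```

```text
time: 8.4
tcp_pos: [530.6, -99.9, 52.3]
orientation: [0.977, -0.215, -0.003, -0.0]
wrist_force: [-10.2, -0.4, 3.6]
opening: 0.0
grasp_force: 4.5
[(176, np.float64(75.2)), (179, np.float64(53.7)), (182, np.float64(52.5)), (185, np.float64(51.2)), (188, np.float64(52.4)), (191, np.float64(51.2)), (194, np.float64(52.4)), (212, np.float64(49.8)), (215, np.float64(51.1)), (218, np.float64(49.8)), (221, np.float64(51.1)), (224, np.float64(49.8)), (227, np.float64(48.5)), (230, np.float64(52.3))]
8.45 tcp along 38.93223685856489 [530.57773602 -99.89688     52.25118875] [-10.75090386  -0.97555849   3.83852335]
```

The travel is about 51 mm and the force is about 10 N, matching the spring with no end stop contact. Now I'll back off slowly.

```bash
python3 -m jog '{"plan":[[-0.1,0,0,0,0,0,0],[-0.1,0,0,0,0,0,0],[-0.1,0,0,0,0,0,0],[-0.1,0,0,0,0,0,0],[-0.1,0,0,0,0,0,0],[-0.1,0,0,0,0,0,0],[-0.1,0,0,0,0,0,0],[-0.1,0,0,0,0,0,0],[-0.1,0,0,0,0,0,0],[-0.1,0,0,0,0,0,0]]}';python3 -m jog '{"plan":[[-0.2,0,0,0,0,0,0],[-0.2,0,0,0,0,0,0],[-0.4,0,0,0,0,0,0],[-0.4,0,0,0,0,0,0],[-0.4,0,0,0,0,0,0],[-0.4,0,0,0,0,0,0],[-0.4,0,0,0,0,0,0],[-0.4,0,0,0,0,0,0],[0,0,0,0,0,0,0],[0,0,0,0,0,0,0]]}'; python3 m.py | grep -v home
python3 - <<'E'
from h import *
a=env.snapshot("scene")[:,:,::-1];b=env.snapshot("top")[:,:,::-1];c=np.hstack([cv2.resize(i,(400,400)) for i in(cv2.resize(a[170:330,140:300],None,fx=2,fy=2),b[90:250,150:310])])
cv2.imwrite("pics/s3.png",c)
E
```

```text
time: 9.45
tcp_pos: [509.8, -89.7, 52.8]
orientation: [0.977, -0.215, 0.0, 0.0]
wrist_force: [0.1, 0.5, -0.6]
opening: -0.0
grasp_force: 0.0
time: 10.45
tcp_pos: [446.4, -60.4, 53.0]
orientation: [0.977, -0.215, 0.0, 0.0]
wrist_force: [-0.3, -0.4, 0.4]
opening: -0.004
grasp_force: 0.0
[(221, np.float64(28.8)), (224, np.float64(37.4))]
10.5 tcp along -53.841467778124624 [446.56159997 -60.5488367   52.93288656] [-0.78336495  0.0384697  -1.45852163]
```

View pics/s3.png

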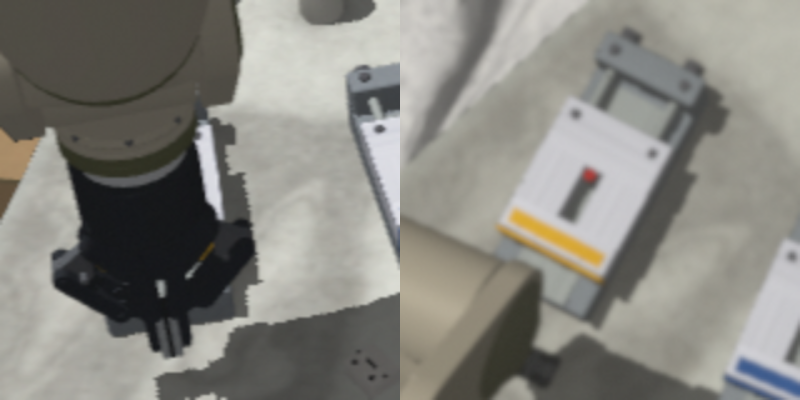

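The yellow slide rests at about 29 mm with its red pin showing at (590,176), in the same state as the blue jig, and the robot is clear. I'm handing it in.

```bash
python3 -c "
from rig import env
print(env.job_done())"
```

```text
the job is handed in; nothing more can be done
None
```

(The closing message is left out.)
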